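# Change over the twin water filters

## Task

The two water filters on the kitchen counter feed the same supply: the one whose slide knob stands out is on line, the one whose knob is pushed in is the shut-off standby. Change them over for a cartridge change without cutting the water: first pull the standby filter's knob fully out until it clicks, then push the other filter's knob fully home, and last press the pressure release button on top of the filter you have just shut off all the way down, hold it for about a second and let it spring back up. Never have both filters shut at once, never press the button of a filter that is still on line, and leave the things standing around where they are.

Things in the scene. Friction and masses are not known exactly. Their poses are not given: they have to be found in the camera images.
- filter_a: Fixed filter, on line at the start (knob out); twin of filter_b, which is left or right varies. Origin: on its axis at counter level, z up; -x points roughly to the robot, the way the knob pulls out. Foot plate x -105 to +125, y +-55 mm; black head 116 mm in diameter, z 140 to 195 mm; bracket behind at x = 78 mm, 100 mm wide, up to z = 194; brass valve in front, 34 to 40 mm thick, to x = -113.
- filter_b: The standby filter, shut off at the start (knob in). Same shape, size, origin and axes as filter_a. On both: clear bowl 86 mm in diameter below the head, release button on top of the head in its centre, 15 mm copper feed pipe below the valve at x = -82 mm, outlet pipe behind the bracket.
- slide_a (a joint): Travel of filter_a's slide knob in m: 0 = pushed home (shut), 0.035 = fully out (on line). Spring detents hold it at both ends: about 8 N gets it moving out of an end; past the middle it snaps on to the other end by itself, and released anywhere but the middle few mm it snaps to the nearer end.
- slide_b (a joint): The same for filter_b's slide knob; about 0 at the start.
- slide_a_grip (a point): Centre of filter_a's knob, on its axis; moves with it. Level black barrel 60 mm long along x: flanges 36 mm in diameter at both ends, between them a waist 26 mm in diameter, about 30 mm long, to grip from above across y. At travel 0 it is at x = -147, y = 0, z = 172 mm in the filter's frame, its back end 4 mm in front of the valve; moves to -x as it is pulled out. Axes as the filter's.
- slide_b_grip (a point): The same for filter_b's knob. There is free space all round and below both knobs.
- relief_a (a joint): How far filter_a's pressure release button is pressed, in m: 0 = up, 0.007 = fully down. Springs back by itself; starts to move at about 1.5 N, fully down takes 5 N.
- relief_b (a joint): The same for filter_b's release button.
- relief_a_top (a point): Centre of the top face of filter_a's release button: a grey round button 28 mm in diameter, pressed straight down, on the filter's axis, 218 mm above the counter; released it stands 11 mm above its black housing (44 mm in diameter), fully down 4 mm. Moves with the button.
- relief_b_top (a point): The same for filter_b's release button.
- can: Bystander: drink can, 66 mm in diameter, 168 mm tall, standing; origin at the centre of its underside.
- mug: Bystander: white mug, 82 mm in diameter, 95 mm tall, handle to its +y; origin at the centre of its underside.
- cartridge: Bystander: spare white filter cartridge, 64 mm in diameter, 125 mm tall, standing between the filters; origin at the centre of its underside.

How it is judged (in metres and radians):
On the way, in this order (a step that is already met when the one before it is completed fails the run):
1. the standby filter's knob is pulled fully out (within 4 mm) (value of joint slide_b above 0.031 m), for 0.2 s.
2. the other filter's knob is pushed fully home (within 4 mm) (value of joint slide_a below 0.004 m and value of joint slide_b above 0.031 m), for 0.2 s.
3. the release button of the filter just shut off is held fully down (within 1.5 mm) for half a second (value of joint relief_a above 0.0055 m), for 0.5 s.
At the end, for the whole second after the job is handed in: The former standby filter's knob stands fully out (within 4 mm of its 35 mm travel), the other filter's knob is fully home (within 4 mm), and both release buttons are up again (within 1.5 mm) (all of step 2 and value of joint each of relief_a, relief_b below 0.0015 m); the robot touches nothing.
It fails at once if both filters shut at once (both knobs less than 10 mm out) (value of joint each of slide_a, slide_b below 0.01 m).
It fails at once if filter_a's release button pressed (over 3 mm) while its knob is more than 6 mm out (value of joint relief_a above 0.003 m and value of joint slide_a above 0.006 m).
It fails at once if filter_b's release button pressed (over 3 mm) while its knob is more than 6 mm out (value of joint relief_b above 0.003 m and value of joint slide_b above 0.006 m).
It fails at once if the can, the mug or the spare cartridge moved more than 30 mm or tipped (distance of any of can, mug, cartridge from where it was at the start of the episode above 0.03 m or angle between any of can, mug, cartridge's own z axis and vertical above 0.35 rad).
It also fails if it takes over 72 s, if anything falls off the work surface, if the arm or the gripper's body presses on something with over 40 N, if the wrist force passes 120 N, or if a joint passes its speed limit or range.

## Robot

A 6-joint arm with a two-finger parallel gripper is mounted at the origin on the work surface. World frame = base frame: x ahead of the robot, y to its left, z up, the work surface at z = 0. Lengths are in mm, angles in rad, forces in N, time in s.
With the tool pointing down it reaches from about 350 to 775 mm from the base axis. Payload 7.3 kg.
Tool frame: the origin (TCP) lies on the front face of the gripper's body, between the roots of the fingers; the fingertips stand 66 mm ahead of it and the grasp point (between the pads) lies 47 mm ahead of it (bot.tcp_to_grasp is the z of the grasp point in the tool frame, in mm); z points along the fingers, y is the direction in which the jaws open and shut (so a half turn about z gives the same grasp; the last joint's range is limited). The gripper opens to 92 mm and grips with 3 to 60 N. Pads are 19 mm wide; open, the fingers measure 130 mm over their backs; the gripper's body (75 mm by 190 mm) begins 47 mm behind the grasp point.
Start: joints at [1.15, 0.342, 1.524, -0, 1.275, -0.146], TCP at [142.443, 505.32, 292.241] pointing down, gripper open.
Joint ranges: [-2.53, 2.53], [-0.77, 2.02], [0.04, 2.7], [-1, 4.14], [0.28, 2.66], [-3.11, 3.11]. Speed limits (rad/s): [2.57, 2.57, 3.14, 3.14, 3.14, 3.14].

## Interface

Orientations are given as [roll, pitch, yaw] about the fixed x, y, z axes, in that order (R = Rz(yaw) Ry(pitch) Rx(roll)).
In Python, from plant import bot gives the robot as it stands.
- The arm moves only by the tool carry_out, never from a script. Its argument "deltas" is a list that holds one entry, the list of rows, each a list of 4 numbers: the shift along the tool's x, y, z in mm, then the turn about the tool's z in units of 5 degrees (1.0 is 5 degrees). A call has 1 to 20 rows; each row is the pose to reach, as a shift and turn from the pose commanded when the call began, along the tool's axes at that moment; what a row does not reach only later rows make up. A row lasts 1/10 s, in which the tool goes at most 50 mm and 8.59 degrees, less where a joint would pass 70% of its speed; a pose out of reach is approached as far as the arm can. A call with a gripper value outside its range is refused whole. "fingers" is the finger opening in mm, from 0 to 91.8, set as the call begins (left out, the last holds). The fingers move at their own pace and stop on an object; the grip force is fixed at half the most. Time passes only in rows, so rows that repeat a pose let the fingers close. It gives the time, the measured TCP pose, the force and the opening at its end, in the units of the state.
- bot.get_obs(): the state, without advancing time (a new reading comes with each control period).
- bot.capture(name): name is "side" or "top" or "wrist"; returns (picture, depth): 480x640x3 uint8, blue, green, red; 480x640 float32, mm along the optical axis (not along the pixel's ray), 0 where there is no reading.
- bot.camera_model(name): a dict with "K" (3x3 intrinsics, pixels), "distortion" ([k1, k2, p1, p2, k3] as OpenCV has them; the pictures are not rectified), "camera_from_world" (4x4, takes a point from world to camera coordinates). Camera axes: x right, y down, z forward; pixel columns grow to the right and rows downward; lengths in mm; the calibration is good to about 2 mm. A picture is of the moment at which its call begins: read the wrist's pose just before it. camera_model takes no time and is no camera call; for the wrist camera it gives the pose at the moment of the call.
- bot.close_job(): hands the job in, once; it reports no verdict.
The state is a dict: "time": time; "joint_positions": joint angles; "dq": joint speeds; "tau": joint torques, N m; "tool_pos": TCP position; "tcp_rot": TCP orientation; "contact_force": force on the tool from outside, world axes, zero at the start; "moment": the same for the moment, N m; "grip_width": finger opening in mm.
Only numpy, scipy, OpenCV 4.12 (cv2) and the standard library are available. Lean on these libraries where they do the work, as an engineer would, in place of code of your own. Each camera call takes 0.05 s, during which the arm holds its last target. There are 200 camera calls.

## Working session

There is one attempt and no reset: what is moved stays moved. The work goes in short steps, Python scripts to look and compute and a tool call to move; the robot and the scene stay as the last step left them, time stands still between calls to the robot, and variables do not carry over. Pictures are saved under pics/ and viewed, about 8 in all and at most 12, crops included, and the job is handed in when it is done.

Besides the shell and the picture viewer there is one more tool, called as name(argument=value, ...) on one line, values as JSON. carry_out: Moves the arm, as the interface text tells. Its arguments: {"type":"object","properties":{"deltas":{"type":"array","items":{"type":"array","items":{"type":"array","items":{"type":"number"}}}},"fingers":{"type":"number"}},"required":["deltas"]}

```bash
mkdir -p pics; ls
cat > h.py <<'E'
import numpy as np, cv2
from plant import bot
def cloud(n):
    m=bot.camera_model(n); im,d=bot.capture(n)
    K=np.array(m["K"]);D=np.array(m["distortion"]);T=np.array(m["camera_from_world"])
    v,u=np.mgrid[0:480,0:640]
    p=cv2.undistortPoints(np.stack([u,v],-1).reshape(-1,1,2).astype(float),K,D).reshape(480,640,2)
    P=np.dstack([p*d[...,None],d]).astype(float)
    W=(P-T[:3,3])@T[:3,:3]
    W[d==0]=np.nan
    return im,W
E
python3 - <<'E'
from h import *
o=bot.get_obs();print({k:np.round(v,3).tolist() for k,v in o.items()})
ims=[]
for n in("top","side"):
    im,W=cloud(n);np.save(n+".npy",W);cv2.imwrite(f"pics/{n}.png",im)
    print(n,np.linalg.inv(bot.camera_model(n)["camera_from_world"])[:3,3])
E
```

```text
pics
{'time': 0.0, 'joint_positions': [1.15, 0.343, 1.525, -0.0, 1.275, -0.146], 'dq': [0.001, 0.001, 0.002, -0.001, -0.002, -0.0], 'tau': [-0.001, -43.124, -24.421, 0.072, 0.056, -0.0], 'tool_pos': [142.328, 505.029, 291.533], 'tcp_rot': [-3.14, -0.0, 2.867], 'contact_force': [0.482, -0.096, 0.683], 'moment': [-0.046, -0.034, 0.022], 'grip_width': 91.726}
top [ 498.16172981  -20.0367291  1218.17922755]
side [ 224.28343677 -699.80074042  651.99712709]
```

View pics/top.png

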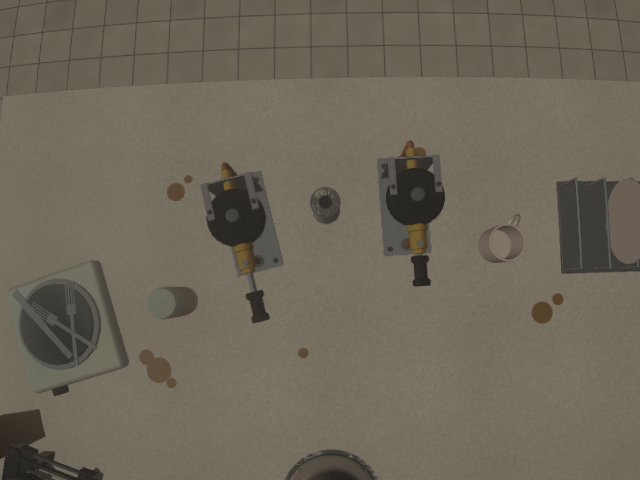

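View pics/side.png

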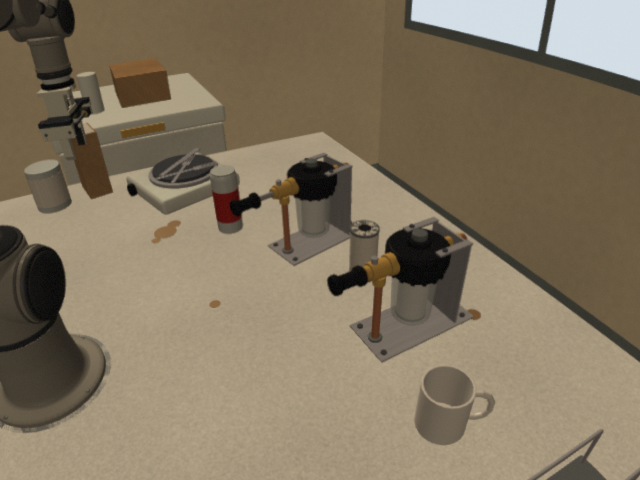

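The left filter at pixel (236,217) has its knob at (258,305), well out, so it is filter_a. The right one, at (415,195) with its knob at (421,270), is filter_b. The can is at (170,302), the cartridge at (325,204) and the mug at (500,243). Next I measure these.

Run:
```python
from h import *
W=np.load("top.npy")
def reg(n,u,v,r,z0,z1):
    P=W[v-r:v+r,u-r:u+r].reshape(-1,3);P=P[(P[:,2]>z0)&(P[:,2]<z1)]
    print(n,len(P),"med",np.median(P,0).round(1),"mid",((P.min(0)+P.max(0))/2).round(1),"ext",np.ptp(P,axis=0).round(1)); return P
res={}
for n,bu,ku in(("a",(232,215),(258,306)),("b",(418,194),(421,270))):
    B=reg("button"+n,*bu,14,212,226)
    H=reg("head"+n,*bu,40,189,197)
    K=reg("knob"+n,*ku,22,165,200)
    c=K[:,:2].mean(0);w,V=np.linalg.eigh(np.cov((K[:,:2]-c).T));a=V[:,1]*np.sign(V[0,1])
    s=(K[:,:2]-c)@a
    print(" knob axis yaw",np.arctan2(a[1],a[0]),"ctr along",c+a*(s.min()+s.max())/2,"len",np.ptp(s))
    b=np.median(B[:,:2],0); d=b-(c+a*(s.min()+s.max())/2);print(" button-knob",np.hypot(*d),"yaw",np.arctan2(d[1],d[0]))
for n,u,v in(("can",170,302),("mug",500,243),("cart",325,204)): reg(n,u,v,30,60,190)
T=bot.camera_model("wrist");print(np.linalg.inv(T["camera_from_world"]).round(2))
```

```text
buttona 155 med [632.1 178.  218.6] mid [632.3 178.8 217.7] ext [23.7 35.1 11.4]
heada 1693 med [628.7 176.2 194.8] mid [637.3 185.4 193. ] ext [158.1 124.    8. ]
knoba 487 med [458.3 137.4 184.7] mid [462.  138.6 181.5] ext [74.8 44.1 25. ]
 knob axis yaw 0.23941129244021928 ctr along [463.37121089 138.64931108] len 76.20993307166134
 button-knob 173.20616477739827 yaw 0.228901453202522
buttonb 166 med [ 666.4 -178.8  218.2] mid [ 664.6 -178.9  218.2] ext [33.  26.7 11.6]
headb 1819 med [ 664.9 -178.4  194.7] mid [ 672.2 -178.6  193. ] ext [156.5 113.6   8. ]
knobb 535 med [ 529.3 -183.3  184.5] mid [ 528.7 -185.   181.1] ext [73.5 35.2 26.4]
 knob axis yaw 0.03977479739922974 ctr along [ 528.79534889 -183.80680788] len 74.6008981783078
 button-knob 137.7244833067074 yaw 0.036665032145098045
can 1174 med [463.4 323.3 167.1] mid [462.  334.1 117.6] ext [ 65.7  64.5 114.4]
mug 594 med [ 585.1 -402.9   84.2] mid [ 592.1 -389.8   80.5] ext [106.   80.6  41. ]
cart 796 med [666.8   2.2 125.5] mid [669.8   3.   96.4] ext [62.3 61.  70.8]
[[ 2.7000e-01  9.3000e-01  2.6000e-01  7.1940e+01]
 [ 9.6000e-01 -2.6000e-01 -7.0000e-02  5.2577e+02]
 [-0.0000e+00  2.7000e-01 -9.6000e-01  3.8344e+02]
 [ 0.0000e+00  0.0000e+00  0.0000e+00  1.0000e+00]]
```

```bash
cat >> h.py <<'E'
from scipy.spatial.transform import Rotation as R
def plan(*targets):
    """targets: (x,y,z,yaw) world TCP; prints rows from the measured pose"""
    o=bot.get_obs();p=np.array(o["tool_pos"]);r=R.from_euler("xyz",o["tcp_rot"])
    print("now",p.round(1),np.round(o["tcp_rot"],4),"F",np.round(o["contact_force"],1),"w",round(o["grip_width"],1),"t",o["time"],"q",np.round(o["joint_positions"],2))
    for t in targets:
        d=r.inv().apply(np.array(t[:3])-p)
        tw=-(t[3]-o["tcp_rot"][2]+np.pi)%(2*np.pi)-np.pi
        tw=(-(t[3]-o["tcp_rot"][2])+np.pi)%(2*np.pi)-np.pi
        print(d.round(1),round(np.degrees(tw)/5,2))
E
sed -i '/tw=-(t/d' h.py
python3 -c "
from h import *
plan((400,250,300,np.pi+.035),(440,-187,300,np.pi+.035))"
```

```text
now [142.3 505.1 291.6] [-3.1402e+00 -2.0000e-04  2.8668e+00] F [-0.3 -0.4  0.1] w 91.9 t 0.1 q [ 1.15  0.34  1.52  0.    1.28 -0.15]
[-317.2 -175.6   -8.2] -3.55
[-474.3 -585.3   -7.7] -3.55
```

carry_out(deltas=[[[-100,-60,-8,-1],[-200,-115,-8,-2],[-317,-176,-8,-3.55],[-317,-176,-8,-3.55],[-317,-176,-8,-3.55],[-317,-176,-8,-3.55],[-317,-176,-8,-3.55],[-430,-440,-8,-3.55],[-430,-440,-8,-3.55],[-430,-440,-8,-3.55],[-430,-440,-8,-3.55],[-430,-440,-8,-3.55],[-430,-440,-8,-3.55],[-474,-585,-8,-3.55],[-474,-585,-8,-3.55],[-474,-585,-8,-3.55],[-474,-585,-8,-3.55],[-474,-585,-8,-3.55],[-474,-585,-8,-3.55],[-474,-585,-8,-3.55]]], fingers=60)

```text
time: 2.1
tool_pos: [439.9, -184.9, 300.2]
tcp_rot: [3.141, -0.0, -3.105]
contact_force: [0.0, -0.7, -1.0]
grip_width: 59.3
```

```bash
python3 -c "
from h import *
plan((519.5,-184,300,np.pi+.035))"
```

```text
now [ 439.9 -184.9  300.2] [ 3.1411e+00 -2.0000e-04 -3.1046e+00] F [ 0.  -0.7 -1. ] w 59.3 t 2.1 q [-0.56  0.25  1.64  0.    1.26 -2.17]
[-79.5  -2.1   0.2] 0.02
```

carry_out(deltas=[[[-40,-1,0,0],[-79.5,-2,0,0],[-79.5,-2,0,0],[-79.5,-2,0,0],[-79.5,-2,0,0]]])

```text
time: 2.6
tool_pos: [518.8, -184.6, 300.2]
tcp_rot: [3.141, -0.001, -3.105]
contact_force: [-0.1, 0.1, 1.2]
grip_width: 59.9
```

```bash
cat >> h.py <<'E'
def knob(fn):
    im,W=cloud("wrist");cv2.imwrite(fn,im)
    o=bot.get_obs()["tool_pos"]
    m=np.nan_to_num(W)
    ok=(m[...,2]>172)&(m[...,2]<200)&(im.max(2)<70)&(np.hypot(m[...,0]-o[0],m[...,1]-o[1])<60)
    n,l,s,c=cv2.connectedComponentsWithStats(ok.astype(np.uint8))
    k=1+s[1:,4].argmax();P=W[l==k];c2=P[:,:2].mean(0)
    w,V=np.linalg.eigh(np.cov((P[:,:2]-c2).T));a=V[:,1]*np.sign(V[0,1]);q=(P[:,:2]-c2)@a
    print("px",c[k],"n",len(P),"yaw",np.arctan2(a[1],a[0]),"ctr",c2+a*(q.min()+q.max())/2,"len",np.ptp(q),"zmax",np.percentile(P[:,2],98))
E
python3 -c "
from h import *
plan()
knob('pics/w1.png')"
```

```text
now [ 518.8 -184.6  300.2] [ 3.1412e+00 -8.0000e-04 -3.1053e+00] F [-0.1  0.1  1.2] w 59.9 t 2.6 q [-0.48  0.38  1.44 -0.    1.32 -2.09]
px [317.88659368 264.54244991] n 4841 yaw 0.04502914510662245 ctr [ 523.35309909 -185.09151973] len 64.82930838749152 zmax 189.36368636497792
```

View pics/w1.png

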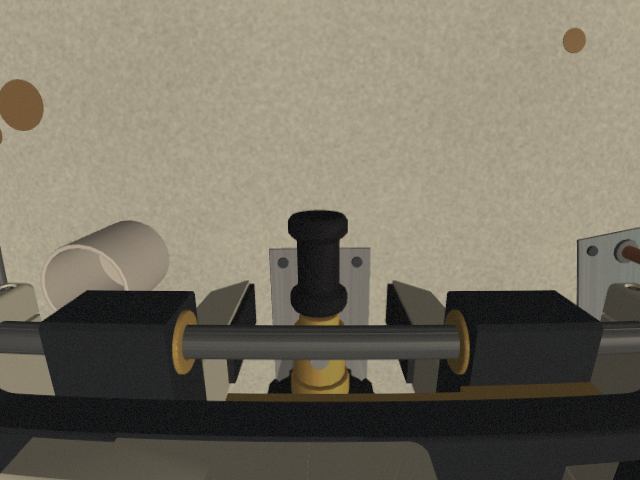

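The wrist view shows the knob centred between the open fingers at (318,265), with room on both sides. I'll lower onto it and grip.

carry_out(deltas=[[[-2,0,35,0],[-2,0,60,0],[-2,0,79,0],[-2,0,79,0],[-2,0,79,0]]])

```text
time: 3.15
tool_pos: [521.2, -185.6, 222.1]
tcp_rot: [-3.141, 0.001, -3.107]
contact_force: [-0.2, -0.3, 0.6]
grip_width: 60.1
```

carry_out(deltas=[[[0,0,0,0],[0,0,0,0],[0,0,0,0],[0,0,0,0],[0,0,0,0],[0,0,0,0]]], fingers=10)

```text
time: 3.75
tool_pos: [521.5, -185.9, 221.4]
tcp_rot: [-3.141, 0.0, -3.106]
contact_force: [-0.9, -2.3, 1.2]
grip_width: 25.1
```

Gripped at 25 mm, which matches the waist. Pulling it out now.

carry_out(deltas=[[[5,0,0,0],[10,0,0,0],[15,0,0,0],[20,0,0,0],[25,0,0,0],[30,0,0,0],[34,0,0,0],[36,0,0,0],[36,0,0,0],[36,0,0,0]]])

```text
time: 4.75
tool_pos: [486.3, -187.5, 221.5]
tcp_rot: [-3.14, 0.003, -3.107]
contact_force: [4.6, -5.2, -1.6]
grip_width: 25.3
```

carry_out(deltas=[[[0,0,0,0],[0,0,0,0],[0,0,0,0],[0,0,0,0],[0,0,-20,0],[0,0,-60,0],[0,0,-80,0],[0,0,-80,0],[0,0,-80,0]]], fingers=60)

```text
time: 5.65
tool_pos: [485.2, -186.5, 300.9]
tcp_rot: [3.141, -0.0, -3.107]
contact_force: [0.7, -0.1, -0.6]
grip_width: 60.1
```

```bash
python3 -c "
from h import *
knob('pics/w2.png')
plan((440,-20,300,np.pi+.13),(457,136,300,np.pi+.232))"
```

```text
px [318.56130229 262.00082423] n 4853 yaw 0.04543659359049836 ctr [ 492.53854519 -186.5192349 ] len 73.28046331817146 zmax 189.37281497853
now [ 485.  -186.4  300.2] [ 3.1404e+00 -1.6000e-03 -3.1066e+00] F [-0.2 -0.  -0.3] w 59.8 t 5.7 q [-0.51  0.33  1.52  0.    1.29 -2.12]
[ 39.1 167.9   0.4] -1.09
[ 16.6 323.2   0.5] -2.26
```

View pics/w2.png

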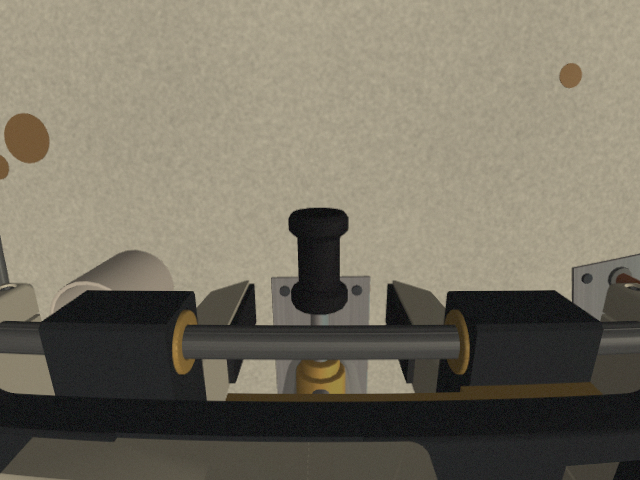

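The knob of filter_b sits at (318,262) with the silver rod now showing at (318,320). Its image position is the same as before although the tool has moved 34 mm, so it is fully out. On to filter_a's knob.

carry_out(deltas=[[[20,45,0,-0.3],[35,90,0,-0.6],[39,135,0,-0.9],[39,168,0,-1.1],[35,210,0,-1.4],[28,255,0,-1.7],[20,300,0,-2],[16.5,323,0,-2.26],[16.5,323,0,-2.26],[16.5,323,0,-2.26],[16.5,323,0,-2.26]]])

```text
time: 6.8
tool_pos: [457.4, 134.5, 300.5]
tcp_rot: [-3.141, -0.002, -2.911]
contact_force: [-0.7, -0.3, -0.2]
grip_width: 60.1
```

```bash
python3 -c "
from h import *
knob('pics/w3.png')
plan((457,136,221,np.pi+.232))"
```

```text
px [327.01455515 259.80094301] n 4878 yaw 0.2260215343503117 ctr [462.73262631 140.27744677] len 74.90097858928225 zmax 189.41573672379855
now [457.5 134.3 300.8] [-3.1415e+00 -1.1000e-03 -2.9111e+00] F [ 0.  -0.2  0.4] w 60.2 t 6.85 q [ 0.12  0.25  1.63 -0.    1.26 -1.68]
[ 0.   1.7 79.8] -0.02
```

View pics/w3.png

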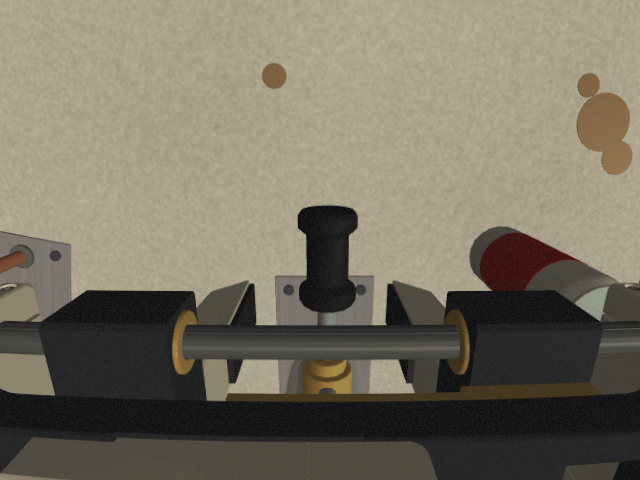

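The knob is at (327,260), about 5 mm to tool +y of the finger centre. I'll correct for that while going down, then grip and push.

carry_out(deltas=[[[0,4.7,35,0],[0,4.7,60,0],[0,4.7,79,0],[0,4.7,79,0],[0,4.7,79,0]]])

```text
time: 7.35
tool_pos: [456.9, 139.3, 222.6]
tcp_rot: [3.142, 0.0, -2.911]
contact_force: [-0.1, -0.6, -0.1]
grip_width: 59.6
```

carry_out(deltas=[[[0,0,0,0],[0,0,0,0],[0,0,0,0],[0,0,0,0],[0,0,0,0],[0,0,0,0]]], fingers=10)

```text
time: 7.95
tool_pos: [457.0, 138.8, 222.5]
tcp_rot: [-3.139, 0.0, -2.909]
contact_force: [0.5, -7.7, 0.9]
grip_width: 24.8
```

carry_out(deltas=[[[-5,0,0,0],[-10,0,0,0],[-15,0,0,0],[-20,0,0,0],[-25,0,0,0],[-30,0,0,0],[-34,0,0,0],[-36,0,0,0],[-36,0,0,0],[-36,0,0,0]]])

```text
time: 8.95
tool_pos: [491.3, 146.9, 222.5]
tcp_rot: [-3.139, -0.002, -2.909]
contact_force: [-3.5, -7.8, 4.8]
grip_width: 25.2
```

carry_out(deltas=[[[0,0,0,0],[0,0,0,0],[0,0,0,0],[0,0,0,0],[0,0,-20,0],[0,0,-60,0],[0,0,-85,0],[0,0,-85,0],[0,0,-85,0]]], fingers=60)

```text
time: 9.85
tool_pos: [491.5, 148.4, 307.2]
tcp_rot: [3.141, 0.001, -2.909]
contact_force: [-0.1, -0.2, -0.2]
grip_width: 59.9
```

Run:
```python
from h import *
knob('pics/w4.png')
im,W=cloud("top")
for n,(u,v) in dict(a=(232,215),b=(418,194)).items():
    P=W[v-16:v+16,u-16:u+16].reshape(-1,3);P=P[(P[:,2]>216)&(P[:,2]<221)]
    print(n,len(P),P.mean(0),((P.min(0)+P.max(0))/2),np.ptp(P,axis=0))
cv2.imwrite("pics/t2.png",np.hstack([cv2.resize(im[130:340,180:300],None,fx=2.5,fy=2.5),cv2.resize(im[130:340,360:480],None,fx=2.5,fy=2.5)]))
plan((632.5,178.5,310,np.pi+.232))
```

```text
px [317.78968939 253.71311475] n 4636 yaw 0.2321322999217825 ctr [491.73397216 147.52332423] len 64.3032545232329 zmax 189.34744714383066
a 110 [632.43374926 179.52813672 218.58581988] [632.18373965 178.83637912 218.56452902] [23.81788669 25.13889272  4.82271889]
b 126 [ 666.28975578 -178.6278719   218.22081354] [ 667.00884746 -178.19447235  218.44679599] [27.31739044 25.43779176  4.83415751]
now [491.1 148.3 306. ] [ 3.1413e+00 -2.3000e-03 -2.9093e+00] F [ 0.6  0.6 -0.3] w 60.2 t 9.95 q [ 0.14  0.31  1.53  0.    1.3  -1.66]
[-144.6   -3.2   -4.4] 0.0
```

View pics/w4.png

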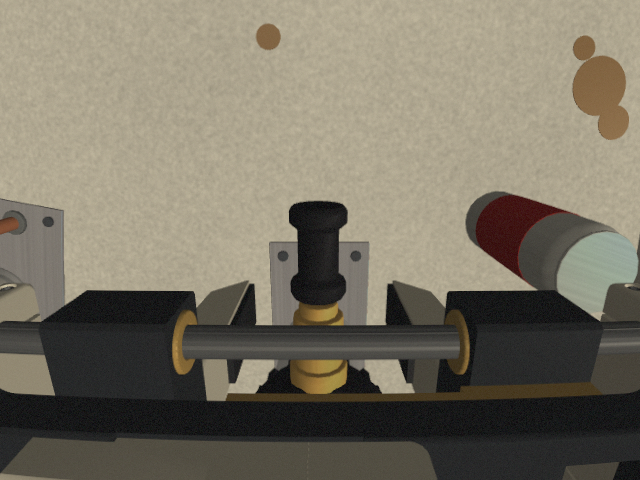

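View pics/t2.png

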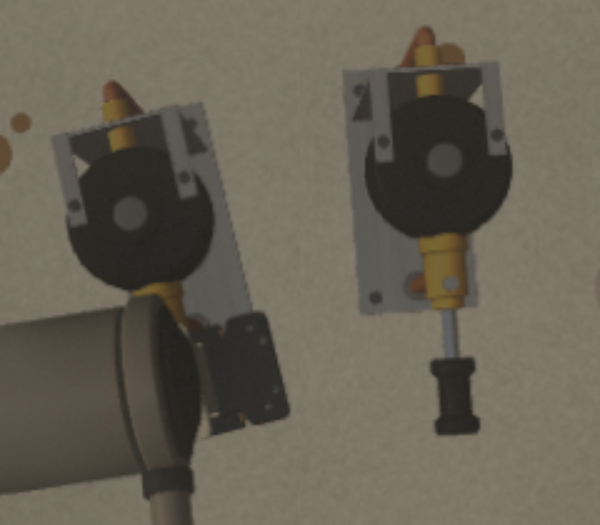

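In the wrist view filter_a's knob, at (318,254), is hard up against the brass valve. The top crop shows filter_b's knob out on its rod at (453,395). Next: fingers shut, then move above filter_a's button.

carry_out(deltas=[[[-40,0,0,0],[-80,-1,0,0],[-120,-1.8,0,0],[-145.4,-1.8,0,0],[-145.4,-1.8,0,0],[-145.4,-1.8,0,0],[-145.4,-1.8,10,0],[-145.4,-1.8,18,0],[-145.4,-1.8,18,0],[-145.4,-1.8,18,0]]], fingers=0)

```text
time: 10.95
tool_pos: [633.1, 180.0, 289.2]
tcp_rot: [3.141, -0.0, -2.909]
contact_force: [-0.1, 0.3, -0.2]
grip_width: 0.4
```

carry_out(deltas=[[[0,0,2,0],[0,0,4,0],[0,0,6,0],[0,0,6,0]]])

```text
time: 11.35
tool_pos: [633.6, 180.0, 283.2]
tcp_rot: [3.142, 0.0, -2.909]
contact_force: [0.3, -0.4, 1.7]
grip_width: 0.5
```

carry_out(deltas=[[[0,0,2,0],[0,0,4,0],[0,0,5.5,0],[0,0,7,0],[0,0,7,0]]])

```text
time: 11.85
tool_pos: [633.6, 180.0, 276.8]
tcp_rot: [-3.142, 0.001, -2.909]
contact_force: [-1.8, 0.8, 5.0]
grip_width: 0.4
```

carry_out(deltas=[[[0,0,0.7,0],[0,0,1.2,0],[0,0,1.2,0],[0,0,1.2,0],[0,0,1.2,0],[0,0,1.2,0],[0,0,1.2,0],[0,0,1.2,0],[0,0,1.2,0],[0,0,1.2,0],[0,0,1.2,0],[0,0,1.2,0]]])

```text
time: 13.05
tool_pos: [633.6, 180.0, 276.7]
tcp_rot: [-3.141, 0.002, -2.909]
contact_force: [-2.8, -1.0, 9.9]
grip_width: 0.6
```

Position has stopped at 276.7 while the force rose to 9.9 N, so the button is on its stop and has been held for over a second. Releasing it and backing away.

carry_out(deltas=[[[0,0,-4,0],[0,0,-10,0],[0,0,-30,0],[0,0,-50,0],[40,0,-60,0],[90,0,-60,0],[140,0,-60,0],[190,0,-60,0],[230,0,-60,0],[230,0,-60,0],[230,0,-60,0]]])

```text
time: 14.15
tool_pos: [409.6, 127.1, 335.5]
tcp_rot: [-3.142, 0.002, -2.91]
contact_force: [0.6, 0.1, 0.7]
grip_width: 0.5
```

Run:
```python
from h import *
plan()
im,W=cloud("top");W0=np.load("top.npy")
for n,(u,v) in dict(a=(232,215),b=(418,194)).items():
    P=W[v-16:v+16,u-16:u+16].reshape(-1,3);P=P[(P[:,2]>205)&(P[:,2]<225)]
    print(n,len(P),np.median(P,0))
for n,u,v in(("can",170,302),("mug",500,243),("cart",325,204)):
    for w in (W0,W):
        P=w[v-30:v+30,u-30:u+30].reshape(-1,3);P=P[(P[:,2]>60)&(P[:,2]<190)];print(n,np.median(P,0).round(1))
cv2.imwrite("pics/t3.png",im)
```

```text
now [409.6 127.1 335.5] [-3.1415e+00  1.5000e-03 -2.9095e+00] F [0.6 0.1 0.7] w 0.5 t 14.15 q [ 0.12  0.13  1.69  0.    1.33 -1.68]
a 348 [631.62663203 178.09353155 210.1770142 ]
b 351 [ 665.20938927 -177.61650391  210.52339691]
can [463.4 323.3 167.1]
can [463.5 323.  167. ]
mug [ 585.1 -402.9   84.2]
mug [ 585.3 -402.8   83.7]
cart [666.8   2.2 125.5]
cart [667.    2.2 125.7]
```

View pics/t3.png

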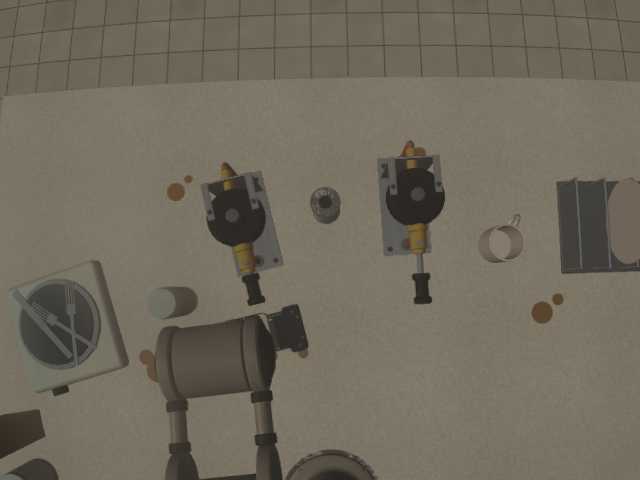

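The top view shows filter_a's knob in at (254,290), filter_b's out at (422,290) and the bystanders unmoved. The button heights above include housing pixels, so I'll check the buttons alone and then hand in.

Run:
```python
from h import *
im,W=cloud("top");z=[np.nanmedian(W[v-4:v+5,u-4:u+5,2]) for u,v in((232,215),(418,194))]
print(z)
if min(z)>216.8: print("closing",bot.close_job())
```

```text
[np.float64(219.05661300235053), np.float64(218.74930720050875)]
the job is handed in; nothing more can be done
closing None
```

The changeover is done and the job is handed in; it reported no verdict.

- **Standby knob (filter_b, right):** I gripped it at the waist and pulled it out. The tool moved about 35 mm, and the wrist and top views show the knob out on its rod.
- **On-line knob (filter_a, left):** I pushed it home after that. The tool again moved about 35 mm, and the wrist view shows the knob up against its valve.
- **Release button of filter_a:** I pressed it with the fingers shut and held it on its stop for over 1 s. At the end the position had stopped changing while the force rose to about 10 N. I then let it spring back and moved the arm clear.

**Last checks:**
- Both buttons are up, measured at about 219 mm against a nominal 218 mm.
- The can, mug and cartridge are within 0.5 mm of where they started.
- The arm is clear, with contact force below 1 N, at about 14 s of the 72 s allowed.
- An earlier button reading of about 210 mm mixed in pixels of the housing below, so I measured again on the button faces alone.
- While each knob was gripped, a sideways force of 5 to 8 N showed that the fingers were slightly off centre.

No check failed.

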